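Sort weak and good sheet clips by pulling them off the gauge plate

TASK

The two spring clips with black pull tabs are clamped on the upright gauge plate on the metalwork bench. Pull each one up off the plate and feel how hard it grips: they look alike, but one has a tired spring. Lay the weak clip, which comes off easily (under 6 N), in the red tray, and the good one, which resists clearly (over 10 N at its peak), in the green tray.

Things in the scene. Friction and masses are not known exactly. Their poses are not given: they have to be found in the camera images.
- clip_1_tab (a point): spring clip: steel housing 26 x 40 x 30 mm high, on it a rigid upright black pull tab 12 (x) x 36 (y) x 36 mm high. Point: tab centre, 48 mm above clip's underside; z up, y along the gauge plate. Starts pushed down over the plate's top edge, gripping its top 22 mm; lift straight up 25 mm or more to free it. Squeezing the tab does not open it. Weak or good cannot be seen.
- clip_2_tab (a point): The other, same-looking 90 g spring clip: steel housing 26 x 40 x 30 mm high, on it a rigid upright black pull tab 12 (x) x 36 (y) x 36 mm high. Point: tab centre, 48 mm above clip's underside; z up, y along the gauge plate. Starts pushed down over the plate's top edge, gripping its top 22 mm; lift straight up 25 mm or more to free it. Good or weak cannot be seen. Hold the tab with 40 N or more.
- red_tray: red plastic open tray for the weak clip, 180 (x) x 140 (y) x 35 mm high, walls and floor 4 mm, fixed to the bench; origin at the centre of its underside, z up. The weak clip comes off at under 6 N, its weight included; the good one needs 10 to 20 N at the peak (judge it 3 to 15 mm into the lift; just after closing, the grip itself can load the tool by 5 N)
- green_tray: green plastic open tray for the good clip, 180 (x) x 140 (y) x 35 mm high, walls and floor 4 mm, fixed to the bench; origin at the centre of its underside, z up. The gauge plate is 3 mm aluminium, 200 mm long, top edge 110 mm above the table, in a beech block 100 x 220 x 40 mm; it floats 5 mm either way across its slot on soft springs
Mind the look-alikes: they are no part of the job. Leave any blue or purple look-alike of the part that bears clip_1_tab alone.

How it is judged:
At the end, for the whole second after the job is handed in: the weak clip lies or stands at rest inside the red tray and the good clip inside the green tray: the tab centre of each within the tray's outline (90 mm and 70 mm either side of its centre) and less than 65 mm above the tray's underside, speed under 0.03 m/s (((value of joint clip_1_seat above 0.0015 m and x of clip_1_tab in the frame of red_tray between -0.09 and 0.09 m and y of clip_1_tab in the frame of red_tray between -0.07 and 0.07 m and z of clip_1_tab in the frame of red_tray below 0.065 m) or (value of joint clip_1_seat below 0.0015 m and x of clip_1_tab in the frame of green_tray between -0.09 and 0.09 m and y of clip_1_tab in the frame of green_tray between -0.07 and 0.07 m and z of clip_1_tab in the frame of green_tray below 0.065 m)) and linear speed of each of clip_1, clip_2 below 0.03 m/s and ((value of joint clip_2_seat above 0.0015 m and x of clip_2_tab in the frame of red_tray between -0.09 and 0.09 m and y of clip_2_tab in the frame of red_tray between -0.07 and 0.07 m and z of clip_2_tab in the frame of red_tray below 0.065 m) or (value of joint clip_2_seat below 0.0015 m and x of clip_2_tab in the frame of green_tray between -0.09 and 0.09 m and y of clip_2_tab in the frame of green_tray between -0.07 and 0.07 m and z of clip_2_tab in the frame of green_tray below 0.065 m))); the robot touches nothing.
It also fails if it takes over 66 s, if anything falls off the work surface, if the arm or the gripper's body presses on something with over 40 N, if the wrist force passes 120 N, or if a joint passes its speed limit or range.

ROBOT

A 7-joint arm with a two-finger parallel gripper is mounted at the origin on the work surface. World frame = base frame: x ahead of the robot, y to its left, z up, the work surface at z = 0. Lengths are in m, angles in rad, forces in N, time in s.
With the tool pointing down it reaches from about 0.35 to 0.9 m from the base axis. Payload 8.1 kg.
Tool frame: the origin (TCP) lies midway between the tips of the shut fingers; the grasp point (between the pads) lies 19 mm behind it; z points along the fingers, y is the line along which they close (so a half turn about z gives the same grasp; the last joint's range is limited). The gripper opens to 92 mm and grips with 3 to 60 N. Pads are 19 mm wide; open, the fingers measure 130 mm over their backs; the gripper's body (75 mm by 190 mm) begins 47 mm behind the grasp point.
Start: joints at [-1.207, 0.434, 0.025, 1.573, -0.012, 1.134, -0.075], TCP at [0.281, 0.558, 0.227] pointing down, gripper open.
Joint ranges: [-2.62, 2.62], [-0.44, 2.09], [-1.27, 1.32], [0.08, 2.57], [-1.32, 4.46], [0.12, 2], [-2.74, 2.74]. Speed limits (rad/s): [2.22, 2.22, 3.01, 3.01, 3.14, 3.14, 3.14].

INTERFACE

Orientations are given as a rotation vector (axis times angle).
In Python, from cell import arm gives the robot as it stands.
- The arm moves only by the tool move_arm, never from a script. Its argument "motion" is a list of rows, each an object of numbers: "tx", "ty", "tz": the shift along the tool's x, y, z normalised to -1 to 1, where 1 is 1000 mm; "twist": the turn about the tool's z normalised to -1 to 1, where 1 is pi/2 rad. In form: [{"tx": .., "ty": .., "tz": .., "twist": ..}, ...]. A call has 1 to 12 rows; each row shifts and turns the commanded pose from where the row before left it, along the tool's axes as they then stand; what a row does not reach is not made up. A row lasts 1/10 s, in which the tool goes at most 50 mm and 8.59 degrees, less where a joint would pass 70% of its speed; a pose out of reach is approached as far as the arm can. A call with a number of a shift or a turn outside -1 to 1 is refused whole. A call with a gripper value outside its range is refused whole. "gripper" is the gripper's target within -1 to 1 (shut at 1, half-way at 0, fully open at -1), set as the call begins (left out, the last holds). The fingers move at their own pace and stop on an object; "squeeze" is the grip in N (left out, the last holds). Time passes only in rows, so rows that do not move let the fingers close. It gives the time, the measured TCP pose, the force, the opening and the grip force at its end, in the units of the state.
- arm.observe(): the state, without advancing time (a new reading comes with each control period).
- arm.get_image(name): name is "side" or "top"; returns the picture (400x640x3 uint8, red, green, blue); there is no depth.
- arm.calibration(name): a dict with "K" (3x3 intrinsics, pixels), "T" (4x4, takes a point from camera to world coordinates). Camera axes: x right, y down, z forward; pixel columns grow to the right and rows downward; lengths in m; the calibration is good to about 2 mm. A picture is of the moment at which its call begins. calibration takes no time and is no camera call.
- arm.sign_off(): hands the job in; it is judged then, once.
Trained networks look in the newest picture that a camera, given by its name, has taken for a name from the list of things; names that differ only in an ending like _2 or _b are one class to them, and where a whole thing is asked for, a point or a joint stands for the part that bears it (a point fixed in the world has none). Each returns a list of dicts, best first, with "conf" (0 to 1); they miss things now and then, are a little off and sometimes report something else, mostly with a low value. They report only what shows in the picture. A call takes as long as a camera call. They do not tell look-alikes from the thing itself.
- arm.look_for(camera, query): "point" ([column, row] as shares, 0 to 1, of the picture: columns of its width, rows of its height, amid what is visible of it).
- arm.regions_of(camera, query): "region" (400x640 bool, what is visible of it) and "point" ([column, row] as shares, 0 to 1, of the picture: columns of its width, rows of its height, amid what is visible of it).
- arm.place_of(camera, query): "point" ([column, row] as shares, 0 to 1, of the picture: columns of its width, rows of its height: a listed point, or the origin of a listed thing).
The state is a dict: "clock": time; "joints": joint angles; "dq": joint speeds; "joint_efforts": joint torques, N m; "position": TCP position; "ee_rot": TCP orientation; "force": force on the tool from outside, world axes, zero at the start; "ft_torque": the same for the moment, N m; "width": opening from 0.0 (shut) to 1.0 (fully open); "gripper_force": force on a finger pad.
Only numpy, scipy, OpenCV 4.12 (cv2) and the standard library are available. Lean on these libraries where they do the work, as an engineer would, in place of code of your own. Each camera call takes 0.05 s, during which the arm holds its last target. There are 200 camera calls.

## Working session

There is one attempt and no reset: what is moved stays moved. The work goes in short steps, Python scripts to look and compute and a tool call to move; the robot and the scene stay as the last step left them, time stands still between calls to the robot, and variables do not carry over. Pictures are saved under pics/ and viewed, at most 10 in all, crops included, and the job is handed in when it is done.

Besides the shell and the picture viewer there is one more tool, called after ">>>" by a JSON object that holds its "api" and its "payload", one argument or row to a line. move_arm: Moves the arm, as the interface text tells. Scaled input: -1 to 1 covers 1000 mm each way for a shift and pi/2 rad each way for a turn. Its arguments: {"type":"object","properties":{"motion":{"type":"array","items":{"type":"object","properties":{"tx":{"type":"number"},"ty":{"type":"number"},"tz":{"type":"number"},"twist":{"type":"number"}}}},"gripper":{"type":"number"},"squeeze":{"type":"number"}},"required":["motion"]}

```bash
mkdir -p pics; cat > h.py <<'E'
from cell import arm
import numpy as np, cv2
def ray(cam,pt):
    c=arm.calibration(cam);K=np.array(c["K"]);T=np.array(c["T"])
    d=T[:3,:3]@np.linalg.inv(K)@np.array([pt[0]*640,pt[1]*400,1]);return T[:3,3],d
def atz(cam,pt,z):
    o,d=ray(cam,pt);return o+d*(z-o[2])/d[2]
def tri(p,q):
    o,d=ray("top",p);o2,d2=ray("side",q)
    A=np.stack([d,-d2],1);s=np.linalg.lstsq(A,o2-o,rcond=None)[0]
    a=o+s[0]*d;b=o2+s[1]*d2;return (a+b)/2,np.linalg.norm(a-b)
E
python3 - <<'E'
from h import *
np.set_printoptions(precision=4,suppress=True)
for c in("top","side"):
    im=arm.get_image(c);cv2.imwrite(f"pics/{c}0.png",im[:,:,::-1])
    print(c,np.array(arm.calibration(c)["T"]))
    for q in("clip_1_tab","red_tray","green_tray"):
        for r in arm.place_of(c,q):
            p=np.array(r["point"]);print(q,round(r["conf"],2),p*[640,400],atz(c,p,.136 if "clip" in q else 0))
s=arm.observe();print(s)
E
```

```text
top [[-0.0162 -0.9947  0.1018  0.4572]
 [-0.9996  0.0184  0.0208 -0.0124]
 [-0.0226 -0.1014 -0.9946  0.9747]
 [ 0.      0.      0.      1.    ]]
clip_1_tab 0.93 [297.92 177.8 ] [0.5856 0.039  0.136 ]
clip_1_tab 0.84 [255.296 132.   ] [0.6763 0.1201 0.136 ]
clip_1_tab 0.71 [236.48 180.6 ] [0.5825 0.1563 0.136 ]
clip_1_tab 0.63 [359.232 255.4  ] [ 0.4373 -0.0735  0.136 ]
red_tray 0.55 [166.528 253.52 ] [0.4448 0.3369 0.    ]
red_tray 0.39 [464.192 201.   ] [ 0.5482 -0.3148  0.    ]
green_tray 0.71 [466.624 200.2  ] [ 0.5499 -0.3202  0.    ]
side [[ 0.921  -0.3015  0.2467  0.3797]
 [-0.389  -0.6792  0.6224 -0.4862]
 [-0.0201 -0.6692 -0.7428  0.6924]
 [ 0.      0.      0.      1.    ]]
clip_1_tab 0.75 [270.784 271.72 ] [ 0.4264 -0.1364  0.136 ]
clip_1_tab 0.73 [304.   167.68] [0.573  0.0823 0.136 ]
clip_1_tab 0.7 [343.296 168.   ] [0.65   0.0467 0.136 ]
clip_1_tab 0.61 [318.912 175.68 ] [0.5928 0.0463 0.136 ]
red_tray 0.66 [226.432 162.68 ] [0.433  0.3271 0.    ]
green_tray 0.57 [378.304 372.4  ] [ 0.5478 -0.3203  0.    ]
{'clock': 0.4, 'joints': array([-1.2066,  0.4346,  0.025 ,  1.5733, -0.0116,  1.134 , -0.0751]), 'dq': array([-0.0014, -0.0026, -0.0011, -0.0014,  0.0002, -0.0007,  0.0003]), 'joint_efforts': array([ -0.0018, -66.6975,   0.9823, -31.441 ,  -0.0606,   0.0355,
         0.0001]), 'position': array([0.2813, 0.5581, 0.2267]), 'ee_rot': array([-0.7267, -3.0564,  0.0002]), 'force': array([-0.9426,  0.4101,  0.1133]), 'ft_torque': array([0.009 , 0.0011, 0.0253]), 'gripper_force': 0.0, 'width': 0.99780111012159}
```

View pics/top0.png

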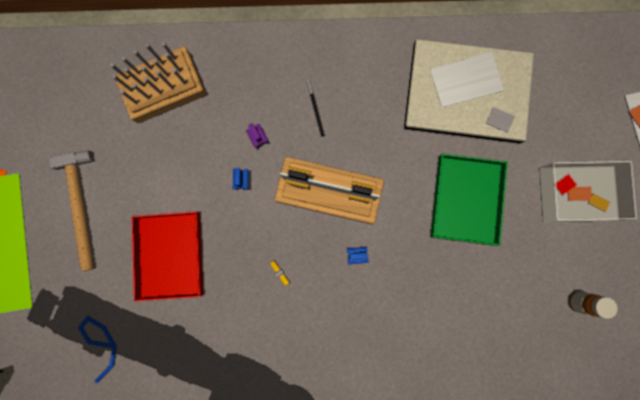

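View pics/side0.png

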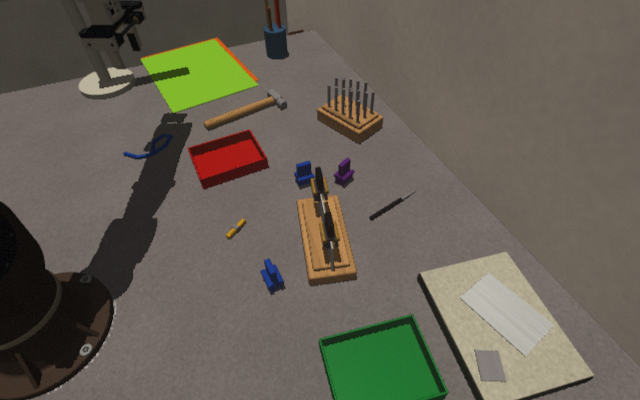

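```bash
python3 - <<'E'
from h import *
np.set_printoptions(precision=4,suppress=True)
t=cv2.imread("pics/top0.png");s=cv2.imread("pics/side0.png")
A=cv2.resize(t[140:240,260:400],None,fx=5,fy=5)[:,:];A=cv2.resize(A,(560,400))
B=cv2.resize(s[150:290,280:370],(257,400));cv2.imwrite("pics/c.png",np.hstack([A,B])[:, :800])
for n,im,x0,y0,x1,y1 in(("top",t,280,160,390,205),("side",s,310,160,340,245)):
    m=(im[y0:y1,x0:x1].max(2)<35).astype(np.uint8)
    k,l,st,ce=cv2.connectedComponentsWithStats(m)
    for i in range(1,k):
        if st[i,4]>15:print(n,st[i]+[x0,y0,0,0,0],ce[i]+[x0,y0])
    for r in arm.regions_of(n,"clip_1_tab"):
        p=np.array(r["point"])*[640,400];print(n,"reg",round(r["conf"],2),p)
    for r in arm.place_of(n,"clip_2_tab"):
        p=np.array(r["point"])*[640,400];print(n,"place",round(r["conf"],2),p)
for u,v in((282,172),(378,195)):print(atz("top",[u/640,v/400],.11))
E
```

```text
top [289 175  19   6  43] [299.1395 177.5581]
top [353 190  17   6  36] [360.8889 192.3056]
top reg 0.88 [241.024 179.48 ]
top reg 0.88 [258.112 135.2  ]
top reg 0.69 [299.328 180.92 ]
top reg 0.64 [356.416 255.   ]
top place 0.89 [359.68 190.12]
side [316 168   8  24 132] [319.0152 179.4242]
side [315 193   5   8  20] [317.65 196.65]
side [325 212   9  26 138] [328.942  226.0145]
side reg 0.98 [272.832 275.   ]
side reg 0.92 [319.616 185.2  ]
side reg 0.59 [344.832 173.4  ]
side reg 0.54 [302.08 173.32]
side place 0.77 [330.624 221.88 ]
[0.6017 0.0718 0.11  ]
[ 0.5527 -0.1149  0.11  ]
```

View pics/c.png

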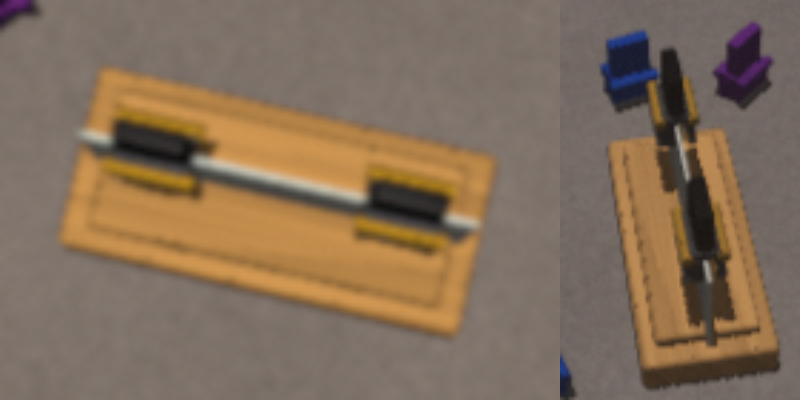

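```bash
python3 - <<'E'
from h import *
from scipy.spatial.transform import Rotation as R
np.set_printoptions(precision=4,suppress=True)
for p,q in(((298.2,177),(319.2,178.5)),((361,190.6),(329.8,223.5))):
    p=np.array(p)/[640,400];q=np.array(q)/[640,400]
    print(tri(p,q),atz("top",p,.138),atz("side",q,.136))
print(R.from_rotvec(arm.observe()["ee_rot"]).as_matrix())
for c,q in(("top","red_tray"),("side","red_tray"),("top","green_tray"),("side","green_tray")):
    r=arm.regions_of(c,q)[0];print(c,q,r["conf"],atz(c,r["point"],0.015))
E
```

```text
(array([0.5885, 0.0381, 0.1363]), np.float64(0.002887880633140179)) [0.5868 0.0383 0.138 ] [0.59   0.0382 0.136 ]
(array([ 0.5602, -0.0804,  0.1353]), np.float64(0.002615908801901259)) [ 0.5586 -0.0799  0.138 ] [ 0.5612 -0.0811  0.136 ]
[[-0.893   0.4501  0.0001]
 [ 0.4501  0.893   0.0001]
 [-0.      0.0001 -1.    ]]
top red_tray 0.59 [0.4425 0.3287 0.015 ]
side red_tray 0.93 [0.4322 0.3376 0.015 ]
top green_tray 0.84 [ 0.5472 -0.3249  0.015 ]
side green_tray 0.69 [ 0.5582 -0.3181  0.015 ]
```

>>> {"api": "move_arm", "payload": {
  "motion": [
    {"twist": 0.0851},
    {"twist": 0.0851},
    {"twist": 0.0851},
    {"twist": 0.0851},
    {"twist": 0.0851},
    {"twist": 0.0851},
    {"twist": 0.0851},
    {"twist": 0.0851},
    {"twist": 0.0851},
    {"twist": 0.0851},
    {}
  ],
  "gripper": -1,
  "squeeze": 50
}}

```text
invalid input
```

>>> {"api": "move_arm", "payload": {
  "motion": [
    {"tx": -0.029,"ty": 0.028},
    {"tx": -0.029,"ty": 0.028},
    {"tx": -0.029,"ty": 0.028},
    {"tx": -0.029,"ty": 0.028},
    {"tx": -0.029,"ty": 0.028},
    {"tx": -0.029,"ty": 0.028},
    {"tx": -0.029,"ty": 0.028},
    {"tx": -0.029,"ty": 0.028},
    {"tx": -0.029,"ty": 0.028},
    {"tx": -0.029,"ty": 0.028},
    {"tx": -0.029,"ty": 0.028},
    {"tx": -0.029,"ty": 0.028}
  ]
}}

```text
invalid input
```

>>> {"api": "move_arm", "payload": {
  "motion": [
    {"tx": -0.029,"ty": 0.028},
    {"tx": -0.029,"ty": 0.028},
    {"tx": -0.029,"ty": 0.028},
    {},
    {},
    {}
  ]
}}

```text
invalid input
```

```bash
cat > w.py <<'E'
from h import *
from scipy.spatial.transform import Rotation as R
import sys
np.set_printoptions(precision=4,suppress=True)
s=arm.observe();M=R.from_rotvec(s["ee_rot"]).as_matrix();p=s["position"]
print(s["clock"],p,"y-angle",np.degrees(np.arctan2(M[1,1],M[0,1])),s["force"],s["joints"],s["width"],s["gripper_force"])
if len(sys.argv)>3: print("tool shift mm",M.T@(np.array([float(v) for v in sys.argv[1:4]])-p)*1000)
E
python3 w.py .5885 .038 .124
python3 - <<'E'
from h import *
a=arm.get_image("top")[120:240,240:400,::-1];b=arm.get_image("side")[110:260,240:400,::-1]
cv2.imwrite("pics/d.png",np.hstack([cv2.resize(a,(400,300)),cv2.resize(b,(400,300))]))
E
```

```text
0.8 [0.2813 0.5581 0.2268] y-angle 63.24679475758595 [-0.5381  0.2697 -0.4443] [-1.2066  0.4345  0.025   1.5732 -0.0116  1.134  -0.0751] 1.0001031614110978 0.0
tool shift mm [-508.45   -326.1708  102.7519]
```

View pics/d.png

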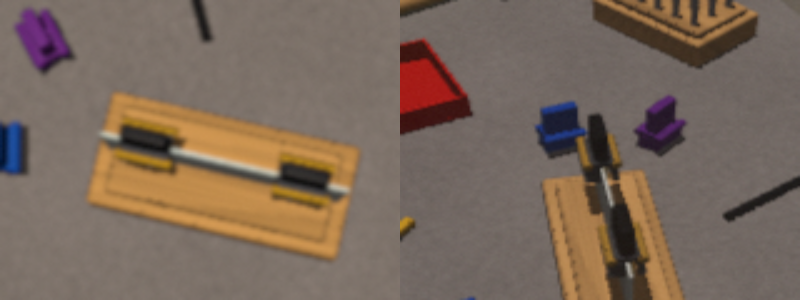

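The moves were refused, probably because every row needs all four keys. The crop shows the same two black-tabbed clips on the plate, with the blue and purple look-alikes lying beside it.

>>> {"api": "move_arm", "payload": {
  "motion": [
    {"tx": 0,"ty": 0,"tz": 0,"twist": 0.0851},
    {"tx": 0,"ty": 0,"tz": 0,"twist": 0.0851},
    {"tx": 0,"ty": 0,"tz": 0,"twist": 0.0851},
    {"tx": 0,"ty": 0,"tz": 0,"twist": 0.0851},
    {"tx": 0,"ty": 0,"tz": 0,"twist": 0.0851},
    {"tx": 0,"ty": 0,"tz": 0,"twist": 0.0851},
    {"tx": 0,"ty": 0,"tz": 0,"twist": 0.0851},
    {"tx": 0,"ty": 0,"tz": 0,"twist": 0.0851},
    {"tx": 0,"ty": 0,"tz": 0,"twist": 0.0851},
    {"tx": 0,"ty": 0,"tz": 0,"twist": 0.0851},
    {"tx": 0,"ty": 0,"tz": 0,"twist": 0}
  ],
  "gripper": -1,
  "squeeze": 50
}}

```text
clock: 2.0
position: [0.2811, 0.5582, 0.2267]
ee_rot: [2.466, 1.946, 0.0]
force: [0.0, 0.4, -0.2]
width: 0.998
gripper_force: 0.0
```

>>> {"api": "move_arm", "payload": {
  "motion": [
    {"tx": -0.029,"ty": 0.028,"tz": 0,"twist": 0},
    {"tx": -0.029,"ty": 0.028,"tz": 0,"twist": 0},
    {"tx": -0.029,"ty": 0.028,"tz": 0,"twist": 0},
    {"tx": -0.029,"ty": 0.028,"tz": 0,"twist": 0},
    {"tx": -0.029,"ty": 0.028,"tz": 0,"twist": 0},
    {"tx": -0.029,"ty": 0.028,"tz": 0,"twist": 0},
    {"tx": -0.029,"ty": 0.028,"tz": 0,"twist": 0},
    {"tx": -0.029,"ty": 0.028,"tz": 0,"twist": 0},
    {"tx": -0.029,"ty": 0.028,"tz": 0,"twist": 0},
    {"tx": -0.029,"ty": 0.028,"tz": 0,"twist": 0},
    {"tx": -0.029,"ty": 0.028,"tz": 0,"twist": 0},
    {"tx": -0.029,"ty": 0.028,"tz": 0,"twist": 0}
  ]
}}

```text
clock: 3.2
position: [0.5286, 0.1406, 0.227]
ee_rot: [2.46, 1.954, 0.001]
force: [-0.2, 0.8, -0.2]
width: 1.0
gripper_force: 0.0
```

>>> {"api": "move_arm", "payload": {
  "motion": [
    {"tx": -0.029,"ty": 0.028,"tz": 0,"twist": 0},
    {"tx": -0.029,"ty": 0.028,"tz": 0,"twist": 0},
    {"tx": -0.029,"ty": 0.028,"tz": 0,"twist": 0},
    {"tx": 0,"ty": 0,"tz": 0,"twist": 0},
    {"tx": 0,"ty": 0,"tz": 0,"twist": 0}
  ]
}}

```text
clock: 3.7
position: [0.5898, 0.0368, 0.2266]
ee_rot: [2.464, 1.949, -0.0]
force: [0.4, 0.0, -1.0]
width: 0.997
gripper_force: 0.0
```

```bash
python3 w.py .5885 .038 .124
python3 - <<'E'
from h import *
b=arm.get_image("side")[60:260,220:420,::-1]
cv2.imwrite("pics/e.png",cv2.resize(b,(600,600)))
E
```

```text
3.7 [0.5898 0.0368 0.2266] y-angle -13.289570491976622 [ 0.4196  0.0035 -1.0312] [-0.5211  0.4024  0.5187  1.6904 -0.2186  1.107  -0.1703] 0.9967343266328968 0.0
tool shift mm [  0.8755  -1.4958 102.5963]
```

View pics/e.png

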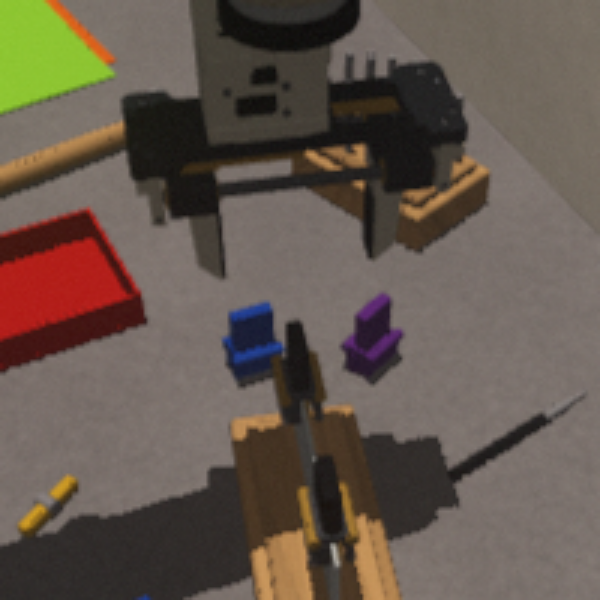

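The open fingers, with tips at about (218,275) and (375,255) in the crop, are centred over the far tab at (297,340). I'll go straight down.

>>> {"api": "move_arm", "payload": {
  "motion": [
    {"tx": 0.001,"ty": -0.0015,"tz": 0.02,"twist": 0},
    {"tx": 0,"ty": 0,"tz": 0.025,"twist": 0},
    {"tx": 0,"ty": 0,"tz": 0.025,"twist": 0},
    {"tx": 0,"ty": 0,"tz": 0.02,"twist": 0},
    {"tx": 0,"ty": 0,"tz": 0.0125,"twist": 0},
    {"tx": 0,"ty": 0,"tz": 0,"twist": 0},
    {"tx": 0,"ty": 0,"tz": 0,"twist": 0}
  ]
}}

```text
clock: 4.45
position: [0.5886, 0.04, 0.1248]
ee_rot: [2.463, 1.95, 0.001]
force: [0.7, 0.9, 0.3]
width: 0.998
gripper_force: 0.0
```

>>> {"api": "move_arm", "payload": {
  "motion": [
    {"tx": 0,"ty": 0,"tz": 0,"twist": 0},
    {"tx": 0,"ty": 0,"tz": 0,"twist": 0},
    {"tx": 0,"ty": 0,"tz": 0,"twist": 0},
    {"tx": 0,"ty": 0,"tz": 0,"twist": 0},
    {"tx": 0,"ty": 0,"tz": 0,"twist": 0},
    {"tx": 0,"ty": 0,"tz": 0,"twist": 0},
    {"tx": 0,"ty": 0,"tz": 0,"twist": 0},
    {"tx": 0,"ty": 0,"tz": 0,"twist": 0},
    {"tx": 0,"ty": 0,"tz": 0,"twist": 0},
    {"tx": 0,"ty": 0,"tz": 0,"twist": 0}
  ],
  "gripper": 1,
  "squeeze": 50
}}

```text
clock: 5.45
position: [0.5884, 0.0393, 0.1242]
ee_rot: [-2.464, -1.948, 0.0]
force: [0.1, -0.7, 0.4]
width: 0.179
gripper_force: 0.3
```

>>> {"api": "move_arm", "payload": {
  "motion": [
    {"tx": 0,"ty": 0,"tz": 0,"twist": 0},
    {"tx": 0,"ty": 0,"tz": 0,"twist": 0},
    {"tx": 0,"ty": 0,"tz": 0,"twist": 0},
    {"tx": 0,"ty": 0,"tz": 0,"twist": 0},
    {"tx": 0,"ty": 0,"tz": 0,"twist": 0}
  ]
}}

```text
clock: 5.95
position: [0.5884, 0.0393, 0.1242]
ee_rot: [-2.464, -1.948, -0.0]
force: [0.6, 0.3, 0.5]
width: 0.129
gripper_force: 49.9
```

>>> {"api": "move_arm", "payload": {
  "motion": [
    {"tx": 0,"ty": 0,"tz": -0.002,"twist": 0},
    {"tx": 0,"ty": 0,"tz": -0.002,"twist": 0}
  ]
}}

```text
clock: 6.15
position: [0.5879, 0.0392, 0.1279]
ee_rot: [-2.464, -1.948, 0.001]
force: [0.0, 1.0, -3.7]
width: 0.13
gripper_force: 49.9
```

>>> {"api": "move_arm", "payload": {
  "motion": [
    {"tx": 0,"ty": 0,"tz": -0.002,"twist": 0}
  ]
}}

```text
clock: 6.25
position: [0.588, 0.0392, 0.1301]
ee_rot: [-2.464, -1.948, 0.001]
force: [0.2, -0.1, -4.8]
width: 0.126
gripper_force: 49.9
```

>>> {"api": "move_arm", "payload": {
  "motion": [
    {"tx": 0,"ty": 0,"tz": -0.002,"twist": 0}
  ]
}}

```text
clock: 6.35
position: [0.5882, 0.0392, 0.1323]
ee_rot: [-2.464, -1.948, 0.001]
force: [-0.4, -0.6, -4.8]
width: 0.128
gripper_force: 49.9
```

>>> {"api": "move_arm", "payload": {
  "motion": [
    {"tx": 0,"ty": 0,"tz": -0.002,"twist": 0}
  ]
}}

```text
clock: 6.45
position: [0.5883, 0.0392, 0.1343]
ee_rot: [-2.464, -1.948, 0.0]
force: [-0.1, 0.2, -4.0]
width: 0.125
gripper_force: 49.9
```

>>> {"api": "move_arm", "payload": {
  "motion": [
    {"tx": 0,"ty": 0,"tz": -0.002,"twist": 0}
  ]
}}

```text
clock: 6.55
position: [0.5883, 0.0393, 0.1364]
ee_rot: [-2.464, -1.948, 0.0]
force: [-0.6, -1.0, -3.4]
width: 0.127
gripper_force: 49.9
```

>>> {"api": "move_arm", "payload": {
  "motion": [
    {"tx": 0,"ty": 0,"tz": -0.003,"twist": 0}
  ]
}}

```text
clock: 6.65
position: [0.5883, 0.0393, 0.1393]
ee_rot: [-2.464, -1.948, 0.0]
force: [0.1, -0.7, -3.3]
width: 0.129
gripper_force: 49.9
```

>>> {"api": "move_arm", "payload": {
  "motion": [
    {"tx": 0,"ty": 0,"tz": -0.003,"twist": 0}
  ]
}}

```text
clock: 6.75
position: [0.5884, 0.0393, 0.1425]
ee_rot: [2.464, 1.948, 0.0]
force: [0.2, -0.5, -3.1]
width: 0.127
gripper_force: 49.9
```

>>> {"api": "move_arm", "payload": {
  "motion": [
    {"tx": 0,"ty": 0,"tz": -0.003,"twist": 0}
  ]
}}

```text
clock: 6.85
position: [0.5885, 0.0394, 0.1456]
ee_rot: [2.464, 1.949, 0.001]
force: [-0.2, -0.5, -0.8]
width: 0.131
gripper_force: 50.0
```

>>> {"api": "move_arm", "payload": {
  "motion": [
    {"tx": 0,"ty": 0,"tz": -0.003,"twist": 0},
    {"tx": 0,"ty": 0,"tz": -0.005,"twist": 0},
    {"tx": 0,"ty": 0,"tz": -0.01,"twist": 0},
    {"tx": 0,"ty": 0,"tz": -0.02,"twist": 0},
    {"tx": 0,"ty": 0,"tz": -0.02,"twist": 0},
    {"tx": 0,"ty": 0,"tz": -0.02,"twist": 0},
    {"tx": 0,"ty": 0,"tz": 0,"twist": 0},
    {"tx": 0,"ty": 0,"tz": 0,"twist": 0}
  ]
}}

```text
clock: 7.65
position: [0.5885, 0.0394, 0.2237]
ee_rot: [2.464, 1.948, 0.002]
force: [-0.8, -0.3, -0.8]
width: 0.123
gripper_force: 50.0
```

Clip A came off at a peak of about 4.8 N, so it is the weak one and goes in the red tray. The remaining force reading and finger width match the clip still being held.

>>> {"api": "move_arm", "payload": {
  "motion": [
    {"tx": 0.02,"ty": -0.017,"tz": 0,"twist": 0},
    {"tx": 0.03,"ty": -0.026,"tz": 0,"twist": 0},
    {"tx": 0.03,"ty": -0.026,"tz": 0,"twist": 0},
    {"tx": 0.03,"ty": -0.026,"tz": 0,"twist": 0},
    {"tx": 0.03,"ty": -0.026,"tz": 0,"twist": 0},
    {"tx": 0.03,"ty": -0.026,"tz": 0,"twist": 0},
    {"tx": 0.03,"ty": -0.026,"tz": 0,"twist": 0},
    {"tx": 0.03,"ty": -0.026,"tz": 0,"twist": 0},
    {"tx": 0.02,"ty": -0.015,"tz": 0,"twist": 0},
    {"tx": 0,"ty": 0,"tz": 0,"twist": 0},
    {"tx": 0,"ty": 0,"tz": 0,"twist": 0}
  ]
}}

```text
clock: 8.75
position: [0.4371, 0.3318, 0.2223]
ee_rot: [2.463, 1.95, -0.003]
force: [0.9, -1.1, -0.8]
width: 0.127
gripper_force: 50.0
```

>>> {"api": "move_arm", "payload": {
  "motion": [
    {"tx": 0,"ty": 0,"tz": 0.03,"twist": 0},
    {"tx": 0,"ty": 0,"tz": 0.035,"twist": 0},
    {"tx": 0,"ty": 0,"tz": 0.035,"twist": 0},
    {"tx": 0,"ty": 0,"tz": 0.035,"twist": 0},
    {"tx": 0,"ty": 0,"tz": 0.025,"twist": 0},
    {"tx": 0,"ty": 0,"tz": 0.01,"twist": 0},
    {"tx": 0,"ty": 0,"tz": 0,"twist": 0},
    {"tx": 0,"ty": 0,"tz": 0,"twist": 0},
    {"tx": 0,"ty": 0,"tz": 0,"twist": 0}
  ]
}}

```text
clock: 9.65
position: [0.4389, 0.3323, 0.0546]
ee_rot: [-2.465, -1.948, -0.004]
force: [-0.1, -0.1, -1.2]
width: 0.129
gripper_force: 50.0
```

```bash
python3 w.py
python3 - <<'E'
from h import *
a=arm.get_image("top")[200:310,110:250,::-1];b=arm.get_image("side")[90:240,150:340,::-1]
cv2.imwrite("pics/f.png",np.hstack([cv2.resize(a,(382,300)),cv2.resize(b,(380,300))]))
E
```

```text
9.65 [0.4389 0.3323 0.0546] y-angle -13.367518942690063 [-0.0898 -0.0995 -1.1929] [-0.9943  0.5356  0.3461  1.9597 -0.2758  0.6891 -0.7123] 0.12873637899587434 49.9591326713562
```

View pics/f.png

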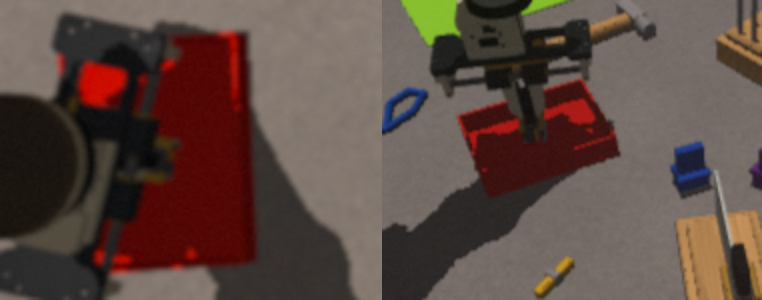

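The clip hangs inside the red tray, about 14 mm above its floor. I'll lower it and let go.

>>> {"api": "move_arm", "payload": {
  "motion": [
    {"tx": 0,"ty": 0,"tz": 0.005,"twist": 0},
    {"tx": 0,"ty": 0,"tz": 0.003,"twist": 0},
    {"tx": 0,"ty": 0,"tz": 0.002,"twist": 0},
    {"tx": 0,"ty": 0,"tz": 0.001,"twist": 0},
    {"tx": 0,"ty": 0,"tz": 0.001,"twist": 0},
    {"tx": 0,"ty": 0,"tz": 0,"twist": 0},
    {"tx": 0,"ty": 0,"tz": 0,"twist": 0}
  ]
}}

```text
clock: 10.45
position: [0.4378, 0.3319, 0.0412]
ee_rot: [2.464, 1.948, -0.0]
force: [-0.6, -0.7, -1.3]
width: 0.128
gripper_force: 50.0
```

>>> {"api": "move_arm", "payload": {
  "motion": [
    {"tx": 0,"ty": 0,"tz": 0.0005,"twist": 0},
    {"tx": 0,"ty": 0,"tz": 0.0005,"twist": 0},
    {"tx": 0,"ty": 0,"tz": 0,"twist": 0}
  ]
}}

```text
clock: 10.75
position: [0.4378, 0.3319, 0.0402]
ee_rot: [-2.464, -1.948, -0.0]
force: [-0.4, 0.7, -0.8]
width: 0.133
gripper_force: 50.0
```

>>> {"api": "move_arm", "payload": {
  "motion": [
    {"tx": 0,"ty": 0,"tz": 0.0005,"twist": 0},
    {"tx": 0,"ty": 0,"tz": 0,"twist": 0},
    {"tx": 0,"ty": 0,"tz": 0,"twist": 0},
    {"tx": 0,"ty": 0,"tz": 0,"twist": 0},
    {"tx": 0,"ty": 0,"tz": 0,"twist": 0},
    {"tx": 0,"ty": 0,"tz": 0,"twist": 0},
    {"tx": 0,"ty": 0,"tz": 0,"twist": 0},
    {"tx": 0,"ty": 0,"tz": 0,"twist": 0}
  ],
  "gripper": 0
}}

```text
clock: 11.55
position: [0.4378, 0.3319, 0.0397]
ee_rot: [-2.464, -1.948, -0.0]
force: [-0.7, 0.2, -0.5]
width: 0.5
gripper_force: 0.0
```

>>> {"api": "move_arm", "payload": {
  "motion": [
    {"tx": 0,"ty": 0,"tz": -0.01,"twist": 0},
    {"tx": 0,"ty": 0,"tz": -0.02,"twist": 0},
    {"tx": 0,"ty": 0,"tz": -0.03,"twist": 0},
    {"tx": 0,"ty": 0,"tz": -0.035,"twist": 0},
    {"tx": 0,"ty": 0,"tz": -0.035,"twist": 0},
    {"tx": 0,"ty": 0,"tz": -0.035,"twist": 0},
    {"tx": 0,"ty": 0,"tz": -0.02,"twist": 0},
    {"tx": 0,"ty": 0,"tz": 0,"twist": 0}
  ],
  "gripper": -1
}}

```text
clock: 12.35
position: [0.4393, 0.3328, 0.2285]
ee_rot: [-2.464, -1.947, -0.009]
force: [-0.2, 0.0, -0.1]
width: 1.0
gripper_force: 0.0
```

```bash
python3 - <<'E'
from h import *
for c in("top","side"):
    im=arm.get_image(c);cv2.imwrite(f"pics/{c}2.png",im[:,:,::-1])
    for q in("clip_1_tab",):
        for r in arm.place_of(c,q):
            p=np.array(r["point"]);print(c,round(r["conf"],2),p*[640,400],atz(c,p,.136),atz(c,p,.052))
a=cv2.imread("pics/top2.png");b=cv2.imread("pics/side2.png")
cv2.imwrite("pics/g.png",np.hstack([cv2.resize(a[150:310,120:400],(460,263)),cv2.resize(b[100:260,160:360],(329,263))]))
E
python3 w.py .5602 -.0800 .2
```

```text
top 0.81 [238.272 178.48 ] [0.58650087 0.15288719 0.136     ] [0.59945394 0.16943882 0.052     ]
top 0.75 [358.784 257.12 ] [ 0.43417718 -0.07261711  0.136     ] [ 0.43187429 -0.07865084  0.052     ]
top 0.68 [162.688 259.68 ] [0.43513551 0.29525069 0.136     ] [0.4329286  0.32606072 0.052     ]
top 0.6 [257.6 132.4] [0.67541341 0.11566109 0.136     ] [0.6972715  0.12848434 0.052     ]
side 0.85 [303.68 167.52] [0.57253839 0.08303894 0.136     ] [0.6016558  0.16897779 0.052     ]
side 0.85 [345.408 167.92 ] [0.65428603 0.04502695 0.136     ] [0.69574421 0.12522743 0.052     ]
side 0.77 [222.528 146.32 ] [0.42753143 0.22639177 0.136     ] [0.43475834 0.3339714  0.052     ]
side 0.66 [273.28 271.88] [ 0.43021315 -0.13845067  0.136     ] [ 0.4378449  -0.08594827  0.052     ]
12.55 [0.4372 0.3315 0.2239] y-angle -13.337164555805083 [-0.6877  0.8301 -0.8163] [-1.0776  0.3238  0.4368  1.7903 -0.1546  1.0628 -0.8178] 1.000677704730192 0.0
tool shift mm [-371.9738  214.6446   24.196 ]
```

View pics/g.png

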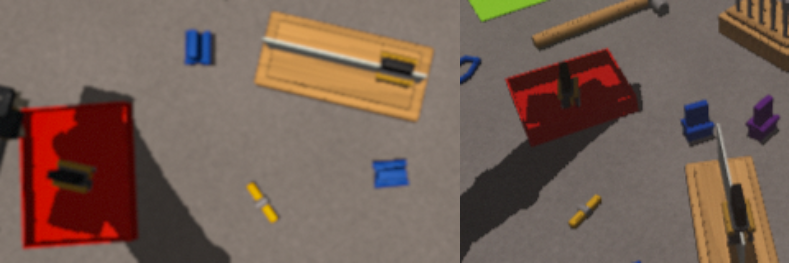

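The weak clip stands upright in the red tray, at about (163,259) in the top view. Next I go to clip B.

>>> {"api": "move_arm", "payload": {
  "motion": [
    {"tx": -0.036,"ty": 0.021,"tz": 0,"twist": 0},
    {"tx": -0.036,"ty": 0.021,"tz": 0,"twist": 0},
    {"tx": -0.036,"ty": 0.021,"tz": 0,"twist": 0},
    {"tx": -0.036,"ty": 0.021,"tz": 0,"twist": 0},
    {"tx": -0.036,"ty": 0.021,"tz": 0,"twist": 0},
    {"tx": -0.036,"ty": 0.021,"tz": 0,"twist": 0},
    {"tx": -0.036,"ty": 0.021,"tz": 0,"twist": 0},
    {"tx": -0.036,"ty": 0.021,"tz": 0,"twist": 0},
    {"tx": -0.036,"ty": 0.021,"tz": 0,"twist": 0},
    {"tx": -0.036,"ty": 0.021,"tz": 0,"twist": 0},
    {"tx": -0.012,"ty": 0.005,"tz": 0,"twist": 0},
    {"tx": 0,"ty": 0,"tz": 0,"twist": 0}
  ]
}}

```text
clock: 13.75
position: [0.5605, -0.0824, 0.2237]
ee_rot: [-2.469, -1.943, 0.004]
force: [-0.2, 0.3, 0.4]
width: 0.999
gripper_force: 0.0
```

>>> {"api": "move_arm", "payload": {
  "motion": [
    {"tx": 0,"ty": 0,"tz": 0,"twist": 0},
    {"tx": 0,"ty": 0,"tz": 0,"twist": 0},
    {"tx": 0,"ty": 0,"tz": 0,"twist": 0}
  ]
}}

```text
clock: 14.05
position: [0.5611, -0.0778, 0.2245]
ee_rot: [-2.461, -1.951, -0.0]
force: [0.2, 0.3, 0.3]
width: 1.002
gripper_force: 0.0
```

```bash
python3 w.py .5602 -.0800 .1245
python3 - <<'E'
from h import *
b=arm.get_image("side")[90:290,230:430,::-1]
cv2.imwrite("pics/k.png",cv2.resize(b,(500,500)))
E
```

```text
14.05 [ 0.5611 -0.0778  0.2245] y-angle -13.192833942690239 [0.2211 0.3366 0.2632] [-0.3844  0.3702  0.5857  1.7563 -0.229   1.084   0.0478] 1.0017220606944617 0.0
tool shift mm [ -2.3871  -0.2788 100.0399]
```

View pics/k.png

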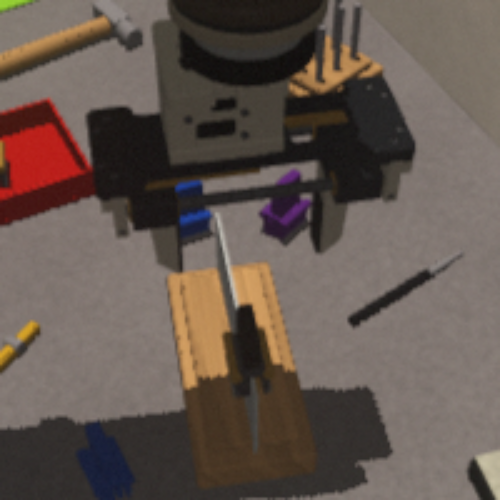

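The fingers, at (178,265) and (325,245) in the crop, are centred over tab B at (247,330). I'll descend and close at 55 N.

>>> {"api": "move_arm", "payload": {
  "motion": [
    {"tx": -0.002,"ty": 0,"tz": 0.02,"twist": 0},
    {"tx": 0,"ty": 0,"tz": 0.025,"twist": 0},
    {"tx": 0,"ty": 0,"tz": 0.025,"twist": 0},
    {"tx": 0,"ty": 0,"tz": 0.018,"twist": 0},
    {"tx": 0,"ty": 0,"tz": 0.012,"twist": 0},
    {"tx": 0,"ty": 0,"tz": 0,"twist": 0},
    {"tx": 0,"ty": 0,"tz": 0,"twist": 0}
  ]
}}

```text
clock: 14.8
position: [0.5611, -0.0815, 0.1253]
ee_rot: [2.464, 1.949, 0.001]
force: [0.1, -0.5, 0.0]
width: 0.999
gripper_force: 0.0
```

>>> {"api": "move_arm", "payload": {
  "motion": [
    {"tx": 0,"ty": 0,"tz": 0,"twist": 0},
    {"tx": 0,"ty": 0,"tz": 0,"twist": 0},
    {"tx": 0,"ty": 0,"tz": 0,"twist": 0},
    {"tx": 0,"ty": 0,"tz": 0,"twist": 0},
    {"tx": 0,"ty": 0,"tz": 0,"twist": 0},
    {"tx": 0,"ty": 0,"tz": 0,"twist": 0},
    {"tx": 0,"ty": 0,"tz": 0,"twist": 0},
    {"tx": 0,"ty": 0,"tz": 0,"twist": 0},
    {"tx": 0,"ty": 0,"tz": 0,"twist": 0},
    {"tx": 0,"ty": 0,"tz": 0,"twist": 0},
    {"tx": 0,"ty": 0,"tz": 0,"twist": 0},
    {"tx": 0,"ty": 0,"tz": 0,"twist": 0}
  ],
  "gripper": 1,
  "squeeze": 55
}}

```text
clock: 16.0
position: [0.5607, -0.0816, 0.1247]
ee_rot: [-2.465, -1.948, -0.0]
force: [-0.5, 0.6, -0.9]
width: 0.129
gripper_force: 54.9
```

>>> {"api": "move_arm", "payload": {
  "motion": [
    {"tx": 0,"ty": 0,"tz": 0,"twist": 0},
    {"tx": 0,"ty": 0,"tz": 0,"twist": 0},
    {"tx": 0,"ty": 0,"tz": 0,"twist": 0},
    {"tx": 0,"ty": 0,"tz": 0,"twist": 0}
  ]
}}

```text
clock: 16.4
position: [0.5607, -0.0816, 0.1247]
ee_rot: [-2.465, -1.948, -0.0]
force: [0.5, 0.4, -0.8]
width: 0.127
gripper_force: 54.9
```

>>> {"api": "move_arm", "payload": {
  "motion": [
    {"tx": 0,"ty": 0,"tz": -0.002,"twist": 0},
    {"tx": 0,"ty": 0,"tz": -0.002,"twist": 0}
  ]
}}

```text
clock: 16.6
position: [0.5594, -0.0813, 0.1277]
ee_rot: [-2.463, -1.947, 0.003]
force: [-0.7, 0.4, -11.2]
width: 0.125
gripper_force: 54.9
```

>>> {"api": "move_arm", "payload": {
  "motion": [
    {"tx": 0,"ty": 0,"tz": -0.002,"twist": 0}
  ]
}}

```text
clock: 16.7
position: [0.5598, -0.0814, 0.13]
ee_rot: [-2.463, -1.948, 0.003]
force: [-0.4, 0.3, -11.9]
width: 0.13
gripper_force: 54.9
```

>>> {"api": "move_arm", "payload": {
  "motion": [
    {"tx": 0,"ty": 0,"tz": -0.002,"twist": 0}
  ]
}}

```text
clock: 16.8
position: [0.5602, -0.0815, 0.1324]
ee_rot: [-2.464, -1.948, 0.002]
force: [-0.3, 0.2, -12.2]
width: 0.129
gripper_force: 54.9
```

>>> {"api": "move_arm", "payload": {
  "motion": [
    {"tx": 0,"ty": 0,"tz": -0.002,"twist": 0}
  ]
}}

```text
clock: 16.9
position: [0.5604, -0.0816, 0.1347]
ee_rot: [-2.464, -1.948, 0.001]
force: [-0.0, -0.8, -12.0]
width: 0.124
gripper_force: 54.9
```

>>> {"api": "move_arm", "payload": {
  "motion": [
    {"tx": 0,"ty": 0,"tz": -0.003,"twist": 0}
  ]
}}

```text
clock: 17.0
position: [0.5605, -0.0816, 0.1378]
ee_rot: [-2.464, -1.948, 0.001]
force: [0.1, 0.2, -10.9]
width: 0.128
gripper_force: 54.9
```

>>> {"api": "move_arm", "payload": {
  "motion": [
    {"tx": 0,"ty": 0,"tz": -0.003,"twist": 0},
    {"tx": 0,"ty": 0,"tz": -0.003,"twist": 0}
  ]
}}

```text
clock: 17.2
position: [0.5608, -0.0816, 0.1441]
ee_rot: [2.464, 1.948, 0.0]
force: [-0.3, 0.1, -11.0]
width: 0.131
gripper_force: 54.9
```

>>> {"api": "move_arm", "payload": {
  "motion": [
    {"tx": 0,"ty": 0,"tz": -0.003,"twist": 0},
    {"tx": 0,"ty": 0,"tz": -0.003,"twist": 0},
    {"tx": 0,"ty": 0,"tz": -0.005,"twist": 0},
    {"tx": 0,"ty": 0,"tz": -0.01,"twist": 0},
    {"tx": 0,"ty": 0,"tz": -0.02,"twist": 0},
    {"tx": 0,"ty": 0,"tz": -0.02,"twist": 0},
    {"tx": 0,"ty": 0,"tz": -0.02,"twist": 0},
    {"tx": 0,"ty": 0,"tz": 0,"twist": 0},
    {"tx": 0,"ty": 0,"tz": 0,"twist": 0}
  ]
}}

```text
clock: 18.1
position: [0.5611, -0.0816, 0.2253]
ee_rot: [2.464, 1.948, 0.002]
force: [0.4, -0.2, -0.9]
width: 0.129
gripper_force: 55.0
```

Clip B peaked at about 12 N, so it is the good one and goes in the green tray.

>>> {"api": "move_arm", "payload": {
  "motion": [
    {"tx": -0.02,"ty": 0.005,"tz": 0,"twist": 0},
    {"tx": -0.03,"ty": 0.006,"tz": 0,"twist": 0},
    {"tx": -0.035,"ty": 0.007,"tz": 0,"twist": 0},
    {"tx": -0.035,"ty": 0.007,"tz": 0,"twist": 0},
    {"tx": -0.035,"ty": 0.007,"tz": 0,"twist": 0},
    {"tx": -0.035,"ty": 0.007,"tz": 0,"twist": 0},
    {"tx": -0.03,"ty": 0.005,"tz": 0,"twist": 0},
    {"tx": -0.015,"ty": 0.003,"tz": 0,"twist": 0},
    {"tx": 0,"ty": 0,"tz": 0,"twist": 0},
    {"tx": 0,"ty": 0,"tz": 0,"twist": 0},
    {"tx": 0,"ty": 0,"tz": 0,"twist": 0}
  ]
}}

```text
clock: 19.2
position: [0.5529, -0.3189, 0.2243]
ee_rot: [-2.461, -1.951, -0.001]
force: [0.1, 0.4, -0.8]
width: 0.128
gripper_force: 55.0
```

>>> {"api": "move_arm", "payload": {
  "motion": [
    {"tx": 0,"ty": 0,"tz": 0.03,"twist": 0},
    {"tx": 0,"ty": 0,"tz": 0.035,"twist": 0},
    {"tx": 0,"ty": 0,"tz": 0.035,"twist": 0},
    {"tx": 0,"ty": 0,"tz": 0.035,"twist": 0},
    {"tx": 0,"ty": 0,"tz": 0.025,"twist": 0},
    {"tx": 0,"ty": 0,"tz": 0.01,"twist": 0},
    {"tx": 0,"ty": 0,"tz": 0,"twist": 0},
    {"tx": 0,"ty": 0,"tz": 0,"twist": 0},
    {"tx": 0,"ty": 0,"tz": 0,"twist": 0}
  ]
}}

```text
clock: 20.1
position: [0.5534, -0.3215, 0.0564]
ee_rot: [2.462, 1.947, 0.002]
force: [0.0, 0.2, -1.5]
width: 0.122
gripper_force: 55.0
```

>>> {"api": "move_arm", "payload": {
  "motion": [
    {"tx": 0,"ty": 0,"tz": 0.006,"twist": 0},
    {"tx": 0,"ty": 0,"tz": 0.004,"twist": 0},
    {"tx": 0,"ty": 0,"tz": 0.002,"twist": 0},
    {"tx": 0,"ty": 0,"tz": 0.002,"twist": 0},
    {"tx": 0,"ty": 0,"tz": 0.001,"twist": 0},
    {"tx": 0,"ty": 0,"tz": 0,"twist": 0},
    {"tx": 0,"ty": 0,"tz": 0,"twist": 0}
  ]
}}

```text
clock: 20.8
position: [0.5522, -0.3211, 0.0407]
ee_rot: [-2.464, -1.948, -0.001]
force: [-2.9, 2.5, 10.1]
width: 0.126
gripper_force: 55.0
```

>>> {"api": "move_arm", "payload": {
  "motion": [
    {"tx": 0,"ty": 0,"tz": 0.0005,"twist": 0},
    {"tx": 0,"ty": 0,"tz": 0,"twist": 0},
    {"tx": 0,"ty": 0,"tz": 0,"twist": 0}
  ]
}}

```text
clock: 21.1
position: [0.5522, -0.3211, 0.0407]
ee_rot: [-2.465, -1.948, -0.002]
force: [-4.8, 4.0, 15.9]
width: 0.129
gripper_force: 55.0
```

On the floor of the tray. I'll ease off and release.

>>> {"api": "move_arm", "payload": {
  "motion": [
    {"tx": 0,"ty": 0,"tz": -0.0008,"twist": 0},
    {"tx": 0,"ty": 0,"tz": 0,"twist": 0},
    {"tx": 0,"ty": 0,"tz": 0,"twist": 0}
  ]
}}

```text
clock: 21.4
position: [0.5523, -0.3212, 0.0407]
ee_rot: [2.465, 1.948, 0.001]
force: [-2.7, 2.0, 10.1]
width: 0.126
gripper_force: 55.0
```

>>> {"api": "move_arm", "payload": {
  "motion": [
    {"tx": 0,"ty": 0,"tz": 0,"twist": 0},
    {"tx": 0,"ty": 0,"tz": 0,"twist": 0},
    {"tx": 0,"ty": 0,"tz": 0,"twist": 0},
    {"tx": 0,"ty": 0,"tz": 0,"twist": 0},
    {"tx": 0,"ty": 0,"tz": 0,"twist": 0},
    {"tx": 0,"ty": 0,"tz": 0,"twist": 0},
    {"tx": 0,"ty": 0,"tz": 0,"twist": 0},
    {"tx": 0,"ty": 0,"tz": 0,"twist": 0}
  ],
  "gripper": 0
}}

```text
clock: 22.2
position: [0.5523, -0.3211, 0.04]
ee_rot: [2.464, 1.948, 0.0]
force: [0.1, -0.1, 0.4]
width: 0.499
gripper_force: 0.0
```

>>> {"api": "move_arm", "payload": {
  "motion": [
    {"tx": 0,"ty": 0,"tz": -0.01,"twist": 0},
    {"tx": 0,"ty": 0,"tz": -0.02,"twist": 0},
    {"tx": 0,"ty": 0,"tz": -0.03,"twist": 0},
    {"tx": 0,"ty": 0,"tz": -0.035,"twist": 0},
    {"tx": 0,"ty": 0,"tz": -0.035,"twist": 0},
    {"tx": 0,"ty": 0,"tz": -0.035,"twist": 0},
    {"tx": 0,"ty": 0,"tz": -0.02,"twist": 0},
    {"tx": 0,"ty": 0,"tz": 0,"twist": 0},
    {"tx": 0,"ty": 0,"tz": 0,"twist": 0},
    {"tx": 0,"ty": 0,"tz": 0,"twist": 0}
  ]
}}

```text
clock: 23.2
position: [0.5517, -0.3206, 0.2241]
ee_rot: [-2.463, -1.948, 0.001]
force: [0.3, 0.8, -0.1]
width: 0.497
gripper_force: 0.0
```

```bash
python3 - <<'E'
from h import *
a=arm.get_image("top")[:,:,::-1];b=arm.get_image("side")[:,:,::-1]
cv2.imwrite("pics/l.png",np.hstack([cv2.resize(a[130:310,100:540],(500,205)),cv2.resize(b[100:400,160:460],(205,205))]))
E
python3 w.py
```

```text
23.3 [ 0.5517 -0.3207  0.2238] y-angle -13.342037396758647 [0.4204 0.2357 0.958 ] [ 0.0452  0.5037  0.6112  1.5755 -0.3063  1.162   0.4885] 0.49780575732184873 0.0
```

View pics/l.png

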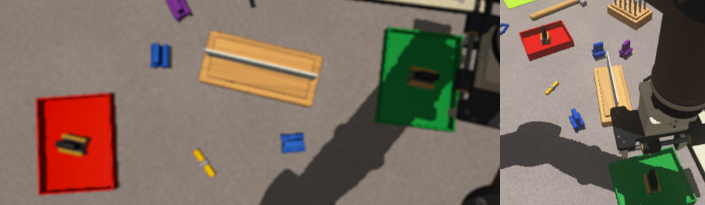

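Both clips stand in their trays, at (72,145) in the red one and (423,76) in the green one in the crop. The gripper is clear of everything.

```bash
python3 -c "
from cell import arm
print(arm.sign_off())"
```

```text
the job is handed in; nothing more can be done
None
```

The weak clip (about 4.8 N peak) stands in the red tray and the good one (about 12 N peak) in the green tray; I handed the job in at about 23 s, and no verdict came back.

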